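Drive the old brass locating pin out of a jig plate with the drift

ROBOT

A 7-joint arm with a two-finger parallel gripper is mounted at the origin on the work surface. World frame = base frame: x ahead of the robot, y to its left, z up, the work surface at z = 0. Lengths are in m, angles in rad, forces in N, time in s.
With the tool pointing down it reaches from about 0.4 to 0.85 m from the base axis. Payload 10.4 kg.
Tool frame: the origin (TCP) lies between the finger pads; the fingertips stand 11 mm ahead of it and the grasp point (between the pads) lies 8 mm behind it; z points along the fingers, y is the direction in which the jaws open and shut (so a half turn about z gives the same grasp; the last joint's range is limited). The gripper opens to 87 mm and grips with 3 to 60 N. Pads are 19 mm wide; open, the fingers measure 117 mm over their backs; the gripper's body (75 mm by 190 mm) begins 51 mm behind the grasp point.
Start: joints at [-1.278, 0.332, -0.065, 1.46, 0.022, 1.35, -0.088], TCP at [0.194, 0.594, 0.234] pointing down, gripper open.
Joint ranges: [-2.6, 2.6], [-0.5, 2.12], [-1.47, 1.34], [0.16, 2.42], [-1.27, 4.41], [0.06, 2.06], [-2.6, 2.6]. Speed limits (rad/s): [2.22, 2.22, 2.79, 2.79, 3.14, 3.14, 3.14].

INTERFACE

Orientations are given as a unit quaternion [x, y, z, w].
In Python, from bench import r, eyes gives the robot as it stands.
- The arm moves only by the shell command python3 -m inch 'ROWS' [FORCE]. ROWS is a JSON object of lists of equal length, an entry for each row: "translation": the shift along the world's x, y, z scaled (see below), a list of three; "rot": the turn, a rotation vector about the world's x, y, z scaled (see below), a list of three; "jaw": the finger opening in mm, from 0 to 87. In form: {"translation": [[tx, ty, tz], ...], "rot": [[ax, ay, az], ...], "jaw": [jaw, ...]}. A call has 1 to 20 rows; each row is the pose to reach, as a shift and turn from the pose measured when the call began; what a row does not reach only later rows make up. The controller multiplies each number of a shift by 100 mm and each number of a turn by 60 degrees. A row lasts 1/10 s, in which the tool goes at most 50 mm and 8.59 degrees, less where a joint would pass 70% of its speed; a pose out of reach is approached as far as the arm can. A call with a number of a shift or a turn outside -1 to 1 is refused whole. A call with a gripper value outside its range is refused whole. The fingers move at their own pace and stop on an object; FORCE is the grip in N (left out, the last holds). Time passes only in rows, so rows that repeat a pose let the fingers close. It gives the time, the measured TCP pose, the force and the opening at its end, in the units of the state.
- r.read_state(): the state, without advancing time (a new reading comes with each control period).
- eyes.camera(name): name is "side" or "top" or "wrist"; returns the picture (400x640x3 uint8, blue, green, red); there is no depth.
- eyes.calibration(name): a dict with "fx", "fy", "cx", "cy" (pixels), "R" (3x3) and "t" (3): a world point X has camera coordinates R X + t; the wrist camera has in their place "hand_eye" (4x4, takes a point from camera to tool coordinates, whose origin is the TCP and whose axes are the flange's). Camera axes: x right, y down, z forward; pixel columns grow to the right and rows downward; lengths in m; the calibration is good to about 2 mm. A picture is of the moment at which its call begins: read the wrist's pose just before it. calibration takes no time and is no camera call.
- r.close_job(): hands the job in, once; it reports no verdict.
The state is a dict: "time": time; "joint_positions": joint angles; "joint_vel": joint speeds; "joint_torque": joint torques, N m; "ee_pos": TCP position; "eef_rot": TCP orientation; "ft_force": force on the tool from outside, world axes, zero at the start; "torque": the same for the moment, N m; "width": finger opening in m.
Only numpy, scipy, OpenCV 4.12 (cv2) and the standard library are available. Lean on these libraries where they do the work, as an engineer would, in place of code of your own. Each camera call takes 0.05 s, during which the arm holds its last target. There are 200 camera calls.

TASK

Take the drift from the wooden stand and use it to push the old brass locating pin down through its bore in the aluminium plate until it drops clear of the underside into the blue tray; the drift is a close fit and its handle sits off-centre, so feel for the bore, press gently and steadily, and never force the drift against the plate or the pin. Then draw the drift out and set it back down in its hole in the stand. Leave the steel pin in its bore and the mug, stapler and calculator where they are.

Things in the scene. Friction and masses are not known exactly. Their poses are not given: they have to be found in the camera images.
- fixture: fixed: aluminium plate 80 (x) x 130 (y) x 30 mm, underside at z = 51, top face at z = 81, screwed level on two steel blocks; blue tray between the blocks, 104 (x) x 67 (y) mm, walls 14 high, floor 2.5 thick. Origin on the desk under the plate's centre, z up. Two vertical sharp-edged through bores 16.4 mm wide at x = 0, y = +22 and -22: one holds the brass pin, one the steel pin
- brass_pin: pin to drive out, brass-yellow, 55 g: shank 16 mm wide, 24 long, then a tapered nose 10 long pointing down. Origin: centre of its flat back end, z up. Starts upright in either bore, back end 5 mm below the top face, nose 9 mm out below. Friction fit: 7 to 13 N push it down; it drops free into the tray when its back end is about 2 mm above the underside
- steel_pin: the good pin that stays: bright steel, same shape, size, fit and origin as the brass pin, in the other bore
- drift: the drift, 200 g, 101 mm long: plain steel rod 15 mm wide, 45 long, flat sharp-edged nose, in a black push-on handle 26 mm wide, 56 high, red guard 34 wide, 5 thick at its foot. The rod is parallel to the handle but 2 to 3 mm off its axis, in no known direction. Origin: on the handle's axis at nose level, z up. Starts upright in the stand, guard resting on its top, origin 5 mm above the desk
- stand: fixed block of pale wood 64 mm (x) by 112 mm (y) by 50 mm high, origin on the desk under its centre, z up. A through hole of 24 mm diameter at x = 0, y = -22 mm holds the drift; a small dark punch, 12 mm in diameter, stands fixed in the block at x = 0, y = +36 mm, its top 84 mm above the desk
- stand_hole (a point): centre of the mouth of the drift's hole, on the stand's top face 50 mm above the desk
- mug: white mug, 88 mm high, 76 mm in diameter, handle on its +y side; origin at the centre of its underside. A bystander
- stapler: blue and black stapler 125 mm (x) by 34 mm (y) by 44 mm high; origin at the centre of its underside. A bystander
- calculator: pale desk calculator 135 mm (x) by 75 mm (y) by 15 mm high; origin at the centre of its underside. A bystander
Not all that is in view belongs to the job. Leave any green look-alike of the stand alone.

How it is judged:
On the way, in this order (a step that is already met when the one before it is completed fails the run):
1. the drift's nose is in the brass pin's bore and stands on the pin's back end (horizontal distance between drift and brass_pin below 0.005 m and z of drift in the frame of fixture below 0.078 m and z of brass_pin in the frame of fixture above 0.06 m and contact force between drift and brass_pin above 0.5 N), for 0.05 s.
2. the brass pin has left the underside of the plate while the drift is still down its bore (z of brass_pin in the frame of fixture below 0.05 m and z of drift in the frame of fixture below 0.066 m), for 0.05 s.
At the end, for the whole second after the job is handed in: the brass pin rests in the blue tray, wholly below the plate; the drift stands at rest in its hole in the stand (handle within 8 mm of the hole's axis, nose at most 4 mm above its seated height, leaning under 7 degrees); the steel pin is within 3 mm of where it was (x of brass_pin in the frame of fixture between -0.052 and 0.052 m and y of brass_pin in the frame of fixture between -0.035 and 0.035 m and height (world z) of brass_pin below 0.042 m and linear speed of each of brass_pin, drift below 0.03 m/s and horizontal distance between drift and stand_hole below 0.008 m and height (world z) of drift below 0.009 m and angle between drift's own z axis and vertical below 0.12 rad and distance of steel_pin from where it was at the start of the episode below 0.003 m); the robot touches nothing.
It fails at once if the drift is forced against the plate with over 30 N (contact force between drift and fixture above 30 N).
It fails at once if the drift is forced against the brass pin with over 30 N (contact force between drift and brass_pin above 30 N).
It fails at once if the steel pin is shifted more than 3 mm (distance of steel_pin from where it was at the start of the episode above 0.003 m).
It fails at once if the mug, stapler or calculator is moved more than 15 mm (distance of any of mug, stapler, calculator from where it was at the start of the episode above 0.015 m).
It also fails if it takes over 72 s, if anything falls off the work surface, if the arm or the gripper's body presses on something with over 40 N, if the wrist force passes 120 N, or if a joint passes its speed limit or range.

## Working session

There is one attempt and no reset: what is moved stays moved. The work goes in short steps, Python scripts to look and compute and a shell command to move; the robot and the scene stay as the last step left them, time stands still between calls to the robot, and variables do not carry over. Pictures are saved under pics/ and viewed, about 8 in all and at most 12, crops included, and the job is handed in when it is done.

```bash
ls; mkdir -p pics; cat > h.py <<'E'
import numpy as np, cv2
from bench import r, eyes
from scipy.spatial.transform import Rotation as Ro
def snap(cam,fn,crop=None,scale=1):
    s=r.read_state(); im=eyes.camera(cam)
    cv2.imwrite('pics/raw_'+fn,im)
    if crop: x0,y0,x1,y1=crop; im=im[y0:y1,x0:x1]
    if scale!=1: im=cv2.resize(im,None,fx=scale,fy=scale,interpolation=cv2.INTER_CUBIC)
    cv2.imwrite('pics/'+fn,im); return s
def ray(cam,s=None):
    c=eyes.calibration(cam)
    if 'R' in c:
        R=np.array(c['R']).T; o=-R@np.array(c['t'])
    else:
        H=np.array(c['hand_eye']); Rt=Ro.from_quat(s['eef_rot']).as_matrix()
        R=Rt@H[:3,:3]; o=Rt@H[:3,3]+np.array(s['ee_pos'])
    return c,R,o
def px2w(cam,u,v,z,s=None):
    c,R,o=ray(cam,s); d=R@np.array([(u-c['cx'])/c['fx'],(v-c['cy'])/c['fy'],1])
    return o+d*(z-o[2])/d[2]
def w2px(cam,X,s=None):
    c,R,o=ray(cam,s); p=R.T@(np.array(X)-o); return c['fx']*p[0]/p[2]+c['cx'],c['fy']*p[1]/p[2]+c['cy']
E
python3 - <<'E'
from h import *
s=snap('top','top.png',scale=1.25); snap('side','side.png',scale=1.25)
print(s); 
for c in('top','side'): print(ray(c))
E
```

```text
pics
{'time': 0.0, 'joint_positions': array([-1.27754956,  0.33288432, -0.06471768,  1.46094626,  0.021625  ,
        1.34989381, -0.08847344]), 'joint_vel': array([-1.53314019e-05,  1.47804439e-04,  4.32992742e-04,  5.70817271e-04,
       -1.89055279e-04,  3.35410844e-04,  1.12123112e-03]), 'joint_torque': array([-2.33155624e-04, -6.23278069e+01,  2.44907301e-02, -3.89888978e+01,
       -6.13534916e-02,  4.00989444e-02,  1.53819396e-04]), 'ee_pos': array([0.19402545, 0.59372821, 0.23274385]), 'eef_rot': array([ 1.57233232e-01,  9.87561237e-01, -7.14095697e-04, -7.07104691e-05]), 'ft_force': array([-0.48097898,  0.04366061,  0.59174495]), 'torque': array([ 0.03229534,  0.03470338, -0.04362438]), 'width': 0.08701628773369288}
({'fx': 416.30456215086434, 'fy': 416.30456215086434, 'cx': 318.86866795980876, 'cy': 199.2518218624678, 'R': array([[-0.01133374, -0.99984366,  0.01357201],
       [-0.99506123,  0.00993889, -0.09876424],
       [ 0.0986139 , -0.01462435, -0.9950183 ]]), 't': array([0.07992741, 0.61506567, 0.92275537])}, array([[-0.01133374, -0.99506123,  0.0986139 ],
       [-0.99984366,  0.00993889, -0.01462435],
       [ 0.01357201, -0.09876424, -0.9950183 ]]), array([0.52193736, 0.08729654, 0.9778202 ]))
({'fx': 371.5773073101131, 'fy': 371.5773073101131, 'cx': 326.4381203040967, 'cy': 202.79982857256442, 'R': array([[ 0.88450098, -0.46618836, -0.01806735],
       [-0.33606495, -0.60979952, -0.71777775],
       [ 0.32360217,  0.64094692, -0.69603784]]), 't': array([-0.48532315,  0.31098021,  0.54896838])}, array([[ 0.88450098, -0.33606495,  0.32360217],
       [-0.46618836, -0.60979952,  0.64094692],
       [-0.01806735, -0.71777775, -0.69603784]]), array([ 0.356131  , -0.38847601,  0.59654894]))
```

View pics/top.png

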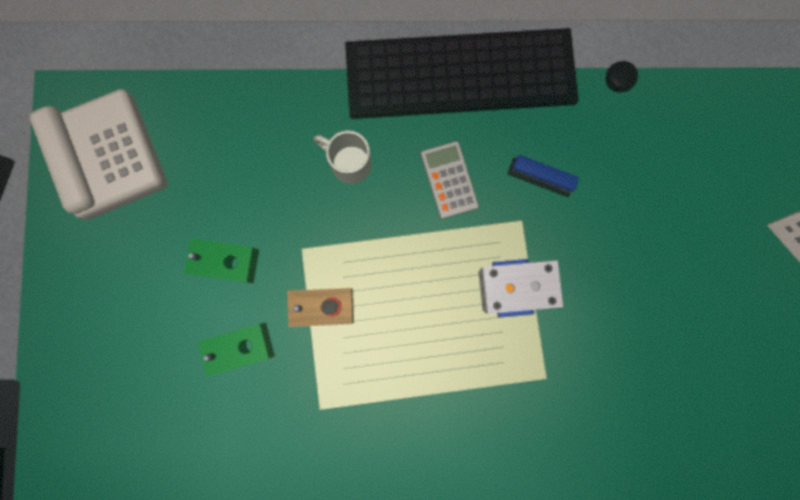

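View pics/side.png

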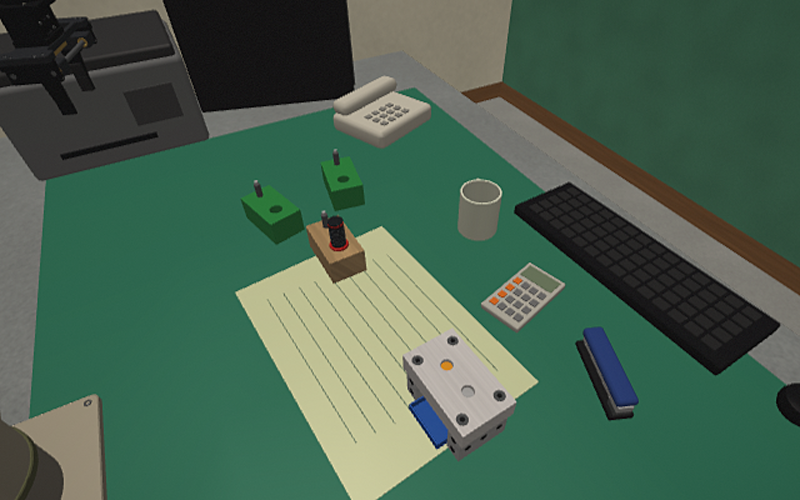

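The top view shows the wooden stand around (320,307), with the drift handle at about (331,307) and the punch at (297,309). The plate is near (522,286), with the brass pin at (510,288) on the +y side and steel at (535,286). Two green look-alikes sit on the left.

```bash
python3 - <<'E'
from h import *
f=lambda c,u,v,z:print(c,np.round(px2w(c,u/1.25,v/1.25,z),4))
f('top',331,307,.106);f('top',297,309,.084);f('top',320,307.5,.05)
f('top',510,288,.076);f('top',535,286,.076);f('top',522.5,286,.081)
f('side',336,220,.106);f('side',324,213,.084);f('side',446,366,.078);f('side',467,392,.078)
im=cv2.imread('pics/raw_top.png')[195:275,220:460]
cv2.imwrite('pics/tc.png',cv2.resize(im,None,fx=3.3,fy=3.3,interpolation=cv2.INTER_CUBIC))
print(Ro.from_quat(r.read_state()['eef_rot']).as_matrix().round(3))
E
```

```text
top [0.5127 0.1879 0.106 ]
top [0.5097 0.2483 0.084 ]
top [0.5114 0.2138 0.05  ]
top [ 0.5415 -0.1184  0.076 ]
top [ 0.5445 -0.162   0.076 ]
top [ 0.5446 -0.139   0.081 ]
side [0.5172 0.1906 0.106 ]
side [0.513  0.2447 0.084 ]
side [ 0.5433 -0.1176  0.078 ]
side [ 0.5469 -0.1612  0.078 ]
[[-0.951  0.311 -0.   ]
 [ 0.311  0.951 -0.001]
 [-0.    -0.001 -1.   ]]
```

View pics/tc.png

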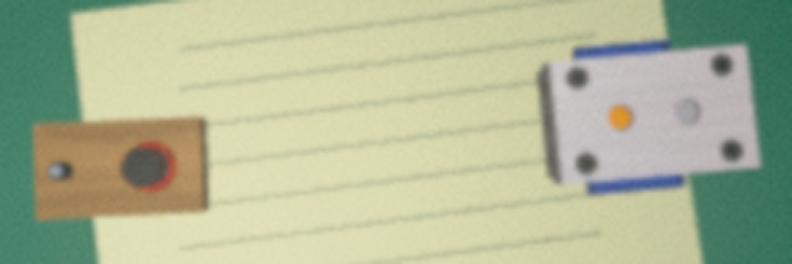

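The crop confirms brass is in the +y bore, with plate yaw about 4° and stand yaw about 2°. I'm moving above the drift with the jaws along world x, clear of the punch.

```bash

python3 -m inch '{"translation":[[0.4,-0.5,0],[0.8,-1,0],[0.8,-1,0]],"rot":[[0,0,-0.14],[0,0,-0.28],[0,0,-0.4]],"jaw":[50,50,50]}' 25 | tail -3
python3 -m inch '{"translation":[[0.4,-0.5,0],[0.8,-1,0],[0.8,-1,0]],"rot":[[0,0,-0.14],[0,0,-0.28],[0,0,-0.4]],"jaw":[50,50,50]}' >/dev/null
python3 -m inch '{"translation":[[0.4,-0.5,0],[0.8,-1,0],[0.8,-1,0]],"rot":[[0,0,-0.14],[0,0,-0.28],[0,0,-0.4]],"jaw":[50,50,50]}' >/dev/null
python3 -m inch '{"translation":[[0.4,-0.5,0],[0.8,-1,0],[0.8,-1,0],[0.8,-1,0]],"rot":[[0,0,0],[0,0,0],[0,0,0],[0,0,0]],"jaw":[50,50,50,50]}'
python3 - <<'E'
from h import *
s=snap('wrist','w1.png',scale=1.25)
print(s['ee_pos'],Ro.from_quat(s['eef_rot']).as_matrix().round(3))
print(np.array(eyes.calibration('wrist')['hand_eye']).round(3),eyes.calibration('wrist')['fx'])
print(w2px('wrist',[.514,.189,.106],s))
E
```

```text
eef_rot: [0.364, 0.932, -0.001, 0.0]
ft_force: [-0.4, -0.0, 0.7]
width: 0.0705
time: 1.4
ee_pos: [0.5235, 0.1782, 0.2322]
eef_rot: [0.72, 0.694, -0.002, 0.002]
ft_force: [-0.3, 0.4, -0.2]
width: 0.0501
[0.52353952 0.17819833 0.23215734] [[ 0.038  0.999 -0.001]
 [ 0.999 -0.038 -0.005]
 [-0.005 -0.001 -1.   ]]
[[-0.    -0.956 -0.293  0.081]
 [ 1.    -0.     0.     0.   ]
 [-0.    -0.293  0.956 -0.152]
 [ 0.     0.     0.     1.   ]] 338.7927951241898
(np.float64(307.69846379678785), np.float64(181.5054903483304))
```

View pics/w1.png

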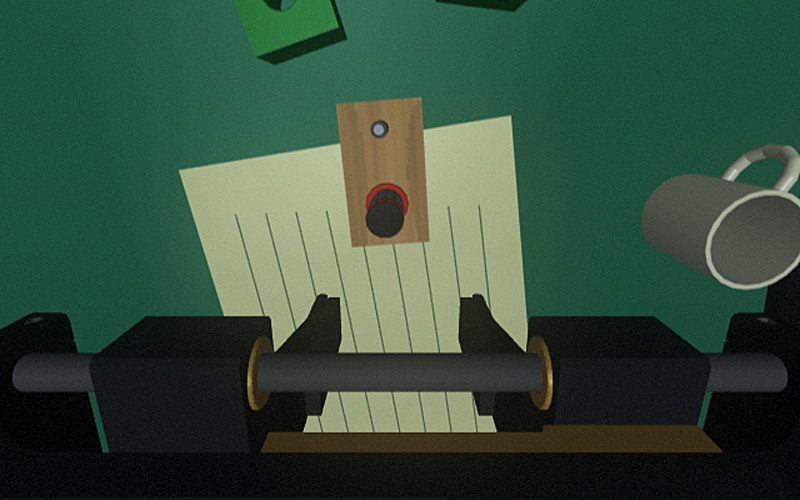

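The wrist view shows the handle's top disc centred near (385,219), its red guard just above it, and the punch at (379,129). The jaws straddle the handle's column.

```bash
python3 - <<'E'
from h import *
s=r.read_state()
for u,v,z in((385,218,.106),(387,198,.055),(379,128,.084)): print(px2w('wrist',u/1.25,v/1.25,z,s).round(4))
E
```

```text
[0.5129 0.1982 0.106 ]
[0.5129 0.2023 0.055 ]
[0.5107 0.2559 0.084 ]
```

```bash
python3 -m inch '{"translation":[[0,0,0]],"rot":[[0,0,0.03]],"jaw":[50]}'; python3 - <<'E'
from h import *
s=r.read_state(); print(s['ee_pos'],s['joint_vel'].round(3))
s=snap('wrist','w2.png',(200,50,420,220),3)
s2=r.read_state(); print(s['ee_pos'],s2['ee_pos'],s['time'],s2['time'])
s=s2
b=cv2.imread('pics/raw_w2.png'); d=cv2.imread('pics/raw_w1.png'); 
print(cv2.phaseCorrelate(d[50:220,200:420].mean(2),b[50:220,200:420].mean(2)))
snap('top','t2.png',(220,195,460,275),3.3)
for p in([.514,.189,.106],[.511,.2465,.084]): print(w2px('wrist',p,s))
E
```

```text
time: 1.55
ee_pos: [0.5214, 0.1822, 0.2316]
eef_rot: [0.708, 0.706, -0.002, 0.0]
ft_force: [-0.2, 0.1, -0.6]
width: 0.0498
[0.52138871 0.18215022 0.23161193] [ 0.037  0.003 -0.019  0.004  0.008  0.     0.332]
[0.52138871 0.18215022 0.23161193] [0.52137928 0.18198057 0.23157255] 1.55 1.6
((0.8618939583634102, 0.17917521252508095), 0.36510856582721984)
(np.float64(311.0161540775146), np.float64(185.70677202663742))
(np.float64(307.73079624001525), np.float64(114.27838019569154))
```

View pics/w2.png

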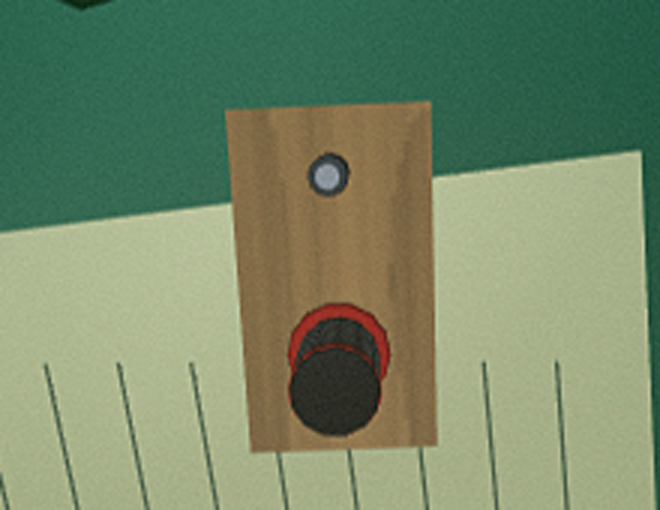

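The crop puts the handle disc at full-image pixel (312,180). That reads y≈0.194, against 0.188 from the top camera and 0.191 from the side, so I'm using (0.5135, 0.191), which is good enough for 19 mm pads.

```bash

python3 -m inch '{"translation":[[-0.04,0.05,-0.45],[-0.08,0.09,-0.9],[-0.08,0.09,-0.9],[-0.08,0.09,-0.9]],"rot":[[0,0,0],[0,0,0],[0,0,0],[0,0,0]],"jaw":[50,50,50,50]}'
python3 - <<'E'
from h import *
s=r.read_state()
im=np.hstack([eyes.camera('side')[130:250,200:350],eyes.camera('top')[190:310,200:350]])
cv2.imwrite('pics/s3.png',cv2.resize(im,None,fx=2.6,fy=2.6,interpolation=cv2.INTER_CUBIC)); 
snap('wrist','w3.png'); print(r.read_state()['ee_pos'])
E
```

```text
time: 2.05
ee_pos: [0.513, 0.1917, 0.1424]
eef_rot: [0.707, 0.707, -0.003, 0.0]
ft_force: [0.2, -0.0, 1.0]
width: 0.0498
[0.51474195 0.19169772 0.14421608]
```

View pics/w3.png

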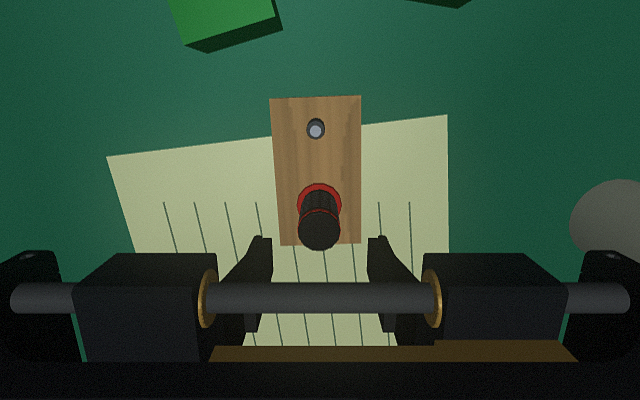

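The handle disc is at (320,230), midway between the jaws (258 and 382). I'll descend and close on it.

```bash
python3 - <<'E'
from h import *
s=r.read_state(); print(px2w('wrist',320,230,.106,s),px2w('wrist',316,130,.084,s))
E
python3 -m inch '{"translation":[[0,0,-0.35],[0,0,-0.66],[0,0,-0.66],[0,0,-0.66]],"rot":[[0,0,0],[0,0,0],[0,0,0],[0,0,0]],"jaw":[50,50,50,50]}'
python3 -m inch '{"translation":[[0,0,0],[0,0,0],[0,0,0],[0,0,0],[0,0,0],[0,0,0]],"rot":[[0,0,0],[0,0,0],[0,0,0],[0,0,0],[0,0,0],[0,0,0]],"jaw":[10,10,10,10,10,10]}' 40
```

```text
[0.51519473 0.19474499 0.106     ] [0.51285188 0.25201166 0.084     ]
time: 2.6
ee_pos: [0.5156, 0.1918, 0.0799]
eef_rot: [0.708, 0.706, 0.0, 0.001]
ft_force: [-0.0, 0.8, 0.3]
width: 0.0497
time: 3.2
ee_pos: [0.5157, 0.1921, 0.0805]
eef_rot: [0.708, 0.706, 0.0, 0.001]
ft_force: [-1.9, -0.1, 6.2]
width: 0.025
```

```bash

python3 -m inch '{"translation":[[0,0,0.2],[0,0,0.6],[0,0,1],[0,0,1]],"rot":[[0,0,0],[0,0,0],[0,0,0],[0,0,0]],"jaw":[10,10,10,10]}'
python3 -m inch '{"translation":[[-0.05,-0.4,0.3],[-0.1,-0.7,0.5],[-0.14,-0.98,0.64]],"rot":[[0,0,0],[0,0,0],[0,0,0]],"jaw":[10,10,10]}' >/dev/null
python3 -m inch '{"translation":[[-0.05,-0.4,0.3],[-0.1,-0.7,0.5],[-0.14,-0.98,0.64]],"rot":[[0,0,0],[0,0,0],[0,0,0]],"jaw":[10,10,10]}' >/dev/null
python3 -m inch '{"translation":[[-0.05,-0.4,0.3],[-0.1,-0.7,0.5],[-0.14,-0.98,0.64]],"rot":[[0,0,0],[0,0,0],[0,0,0]],"jaw":[10,10,10]}' 
python3 -m inch '{"translation":[[-0.05,-0.4,0.3],[-0.1,-0.7,0.5],[-0.14,-0.9,0.6],[-0.14,-0.9,0.6],[-0.14,-0.9,0.6]],"rot":[[0,0,0],[0,0,0],[0,0,0],[0,0,0],[0,0,0]],"jaw":[10,10,10,10,10]}' 
python3 - <<'E'
from h import *
s=snap('side','s4.png'); print(s['ee_pos'],w2px('side',s['ee_pos']-[0,0,.0755]),w2px('side',s['ee_pos']-[0,0,.03]))
E
```

```text
time: 3.6
ee_pos: [0.5182, 0.1929, 0.1856]
eef_rot: [0.708, 0.706, 0.004, 0.002]
ft_force: [1.0, 0.4, -2.3]
width: 0.0249
time: 4.5
ee_pos: [0.4754, -0.1069, 0.38]
eef_rot: [0.709, 0.705, 0.005, 0.003]
ft_force: [1.5, -1.0, -2.1]
width: 0.0249
time: 5.0
ee_pos: [0.4614, -0.1967, 0.4391]
eef_rot: [0.709, 0.705, 0.005, 0.002]
ft_force: [-1.1, 0.3, -1.6]
width: 0.0251
[ 0.46138116 -0.19667347  0.43911192] (np.float64(335.6205829174679), np.float64(220.10797553589808)) (np.float64(335.56960356459865), np.float64(179.7988871854516))
```

View pics/s4.png

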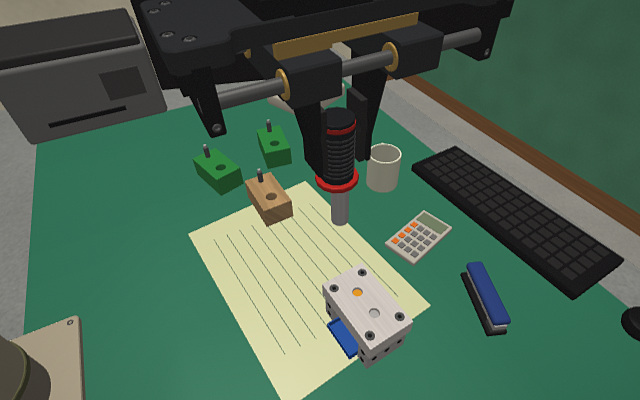

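The side view shows the rod clear below the red guard, with its nose near (340,224); the plate's brass hole is at (357,292). I'll view the rod at several yaws to solve its offset from the TCP.

```bash
cat > sn.py <<'E'
import sys,pickle
from h import *
n=sys.argv[1]; s=snap('side',f'y{n}.png'); pickle.dump(s,open(f'y{n}.pkl','wb'))
print(s['ee_pos'],Ro.from_quat(s['eef_rot']).as_matrix()[:2,1].round(3),s['joint_positions'][6])
E
python3 sn.py 0
python3 -m inch '{"translation":[[0,0,0],[0,0,0],[0,0,0],[0,0,0],[0,0,0],[0,0,0],[0,0,0],[0,0,0]],"rot":[[0,0,0.14],[0,0,0.28],[0,0,0.42],[0,0,0.56],[0,0,0.7],[0,0,0.84],[0,0,0.9],[0,0,0.9]],"jaw":[10,10,10,10,10,10,10,10]}' >/dev/null; python3 sn.py 1
python3 -m inch '{"translation":[[0,0,0],[0,0,0],[0,0,0],[0,0,0],[0,0,0],[0,0,0],[0,0,0],[0,0,0]],"rot":[[0,0,-0.14],[0,0,-0.28],[0,0,-0.42],[0,0,-0.56],[0,0,-0.7],[0,0,-0.84],[0,0,-1],[0,0,-1]],"jaw":[10,10,10,10,10,10,10,10]}' >/dev/null
python3 -m inch '{"translation":[[0,0,0],[0,0,0],[0,0,0],[0,0,0],[0,0,0],[0,0,0],[0,0,0],[0,0,0]],"rot":[[0,0,-0.14],[0,0,-0.28],[0,0,-0.42],[0,0,-0.56],[0,0,-0.7],[0,0,-0.8],[0,0,-0.8],[0,0,-0.8]],"jaw":[10,10,10,10,10,10,10,10]}'; python3 sn.py 2
python3 - <<'E'
from h import *
ims=[cv2.resize(cv2.imread(f'pics/raw_y{i}.png')[165:240,305:375],None,fx=3.7,fy=5) for i in range(3)]
cv2.imwrite('pics/ys.png',np.hstack(ims))
E
```

```text
[ 0.46154427 -0.19583796  0.43891017] [ 1.    -0.004] 0.31669305954068383
[ 0.46188489 -0.19432246  0.43820771] [0.588 0.809] 1.267922836675837
time: 7.55
ee_pos: [0.462, -0.1937, 0.4379]
eef_rot: [0.951, 0.308, 0.004, 0.003]
ft_force: [-0.4, -0.7, -2.5]
width: 0.0251
[ 0.4619717  -0.19373973  0.4378831 ] [ 0.586 -0.811] -0.6354613319472899
```

View pics/ys.png

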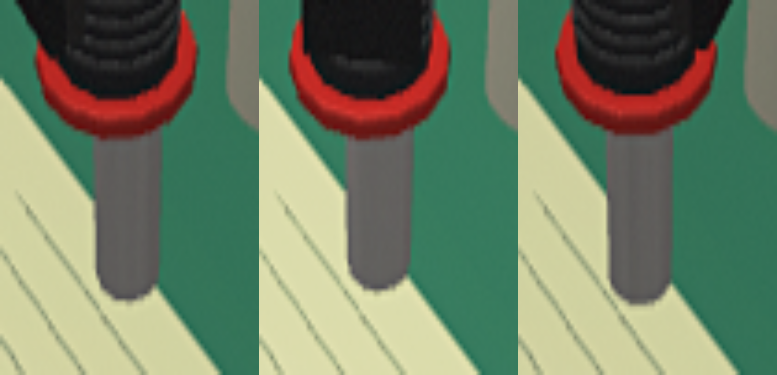

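All three views show the rod clearly below the guard, with the nose ends near rows 222–225. Now I'll segment the rod and solve.

```bash
cat > fit.py <<'E'
import pickle
from h import *
from scipy.optimize import least_squares
def meas(im,u0=318,u1=352,rows=range(199,214)):
    hsv=cv2.cvtColor(cv2.resize(im,None,fx=4,fy=4,interpolation=cv2.INTER_CUBIC),cv2.COLOR_BGR2HSV)
    m=((hsv[...,1]<45)&(hsv[...,2]<170)).astype(np.uint8)
    m[:, :u0*4]=0; m[:,u1*4:]=0; m[:185*4]=0
    n,l,st,_=cv2.connectedComponentsWithStats(m); k=1+st[1:,4].argmax(); m=l==k
    mid=[];w=[]
    for v in rows:
        c=np.where(m[v*4+2])[0]; mid.append((c.min()+c.max()+1)/8-.5);w.append((c.max()-c.min()+1)/4)
    return np.array(mid),np.mean(w),(np.where(m.any(1))[0].max()+1)/4-.5
def circ(P,s,z,c='side'):
    R=Ro.from_quat(s['eef_rot']).as_matrix(); a=np.linspace(0,2*np.pi,60)
    pts=np.array([[P[0]+.0075*np.cos(t),P[1]+.0075*np.sin(t),z] for t in a])
    return np.array([w2px(c,R@p+s['ee_pos']) for p in pts])
def pred(P,s,rows=range(199,214)):
    lo=circ(P,s,P[2]);hi=circ(P,s,P[2]-.035)
    L=(lo[lo[:,0].argmin()],hi[hi[:,0].argmin()]);Rr=(lo[lo[:,0].argmax()],hi[hi[:,0].argmax()])
    f=lambda e,v:e[0][0]+(v-e[0][1])*(e[1][0]-e[0][0])/(e[1][1]-e[0][1])
    return np.array([(f(L,v)+f(Rr,v))/2 for v in rows]),lo[:,1].max()
if __name__=='__main__':
    D=[(pickle.load(open(f'y{i}.pkl','rb')),meas(cv2.imread(f'pics/raw_y{i}.png'))) for i in range(3)]
    for s,m in D: print(m[0][[0,-1]],m[1],m[2])
    def res(x):
        o=[]
        for s,m in D:
            p=pred([x[0],x[1],.0755],s); o+=[p[0].mean()+x[2]-m[0].mean(),p[1]+x[3]-m[2]]
        return o
    q=least_squares(res,[0,0,0,0],x_scale=[1e-3,1e-3,1,1]); print(q.x,np.round(q.fun,2))
E
python3 fit.py
```

```text
[339.    338.875] 17.45 224.75
[337.    336.875] 17.45 222.75
[337.25 337.5 ] 17.316666666666666 225.5Traceback (most recent call last):
  File "fit.py", line 30, in <module>
    q=least_squares(res,[0,0,0,0],x_scale=[1e-3,1e-3,1,1]); print(q.x,np.round(q.fun,2))
    return func(*args, **kwargs)
    result = trf(vector_fun.fun, vector_fun.jac, x0, f0, J0, lb, ub, ftol, xtol,
                 gtol, max_nfev, x_scale, loss_function, tr_solver,
                 tr_options.copy(), verbose, callback=callback_wrapped)
    return trf_no_bounds(
        fun, jac, x0, f0, J0, ftol, xtol, gtol, max_nfev, x_scale,
        loss_function, tr_solver, tr_options, verbose, callback=callback)
    J = jac(x)
    self._update_jac()
    ~~~~~~~~~~~~~~~~^^
    self.J = self.jac_wrapped(xp_copy(self.x), f0=self.f)
             ~~~~~~~~~~~~~~~~^^^^^^^^^^^^^^^^^^^^^^^^^^^^
    J, dct = approx_derivative(
             ~~~~~~~~~~~~~~~~~^
        self.fun,
        ^^^^^^^^^
    ...<2 lines>...
        **self.finite_diff_options,
        ^^^^^^^^^^^^^^^^^^^^^^^^^^^
    )
    ^
    J, _nfev = _dense_difference(f
[... 536 characters left out ...]

    return self.f(x, *self.args, **self.kwargs)
           ~~~~~~^^^^^^^^^^^^^^^^^^^^^^^^^^^^^^
  File "fit.py", line 28, in res
    p=pred([x[0],x[1],.0755],s); o+=[p[0].mean()+x[2]-m[0].mean(),p[1]+x[3]-m[2]]
  File "fit.py", line 18, in pred
    lo=circ(P,s,P[2]);hi=circ(P,s,P[2]-.035)
  File "fit.py", line 16, in circ
    return np.array([w2px(c,R@p+s['ee_pos']) for p in pts])
                     ~~~~^^^^^^^^^^^^^^^^^^^
  File "h.py", line 22, in w2px
    c,R,o=ray(cam,s); p=R.T@(np.array(X)-o); return c['fx']*p[0]/p[2]+c['cx'],c['fy']*p[1]/p[2]+c['cy']
          ~~~^^^^^^^
  File "h.py", line 11, in ray
    c=eyes.calibration(cam)
ValueError: time passes only in moves, steps and waits
```

```bash
sed -i 's/^def ray/import functools\ncal=functools.lru_cache(None)(lambda n: eyes.calibration(n))\ndef ray/; s/c=eyes.calibration(cam)/c=cal(cam)/' h.py; python3 fit.py 2>&1 | tail -5
```

```text
[339.    338.875] 17.45 224.75
[337.    336.875] 17.45 222.75
[337.25 337.5 ] 17.316666666666666 225.5
[-9.38373866e-04  1.48197854e-03  1.02011460e+00 -8.32856424e-01] [-0.03  0.07  0.   -0.04  0.03 -0.02]
```

Residuals under 0.1 px: the nose sits (+1.5, −0.9) mm from the TCP at yaw 0. Next I'll turn back and locate the brass bore by colour in the images I already have.

```bash

python3 -m inch '{"translation":[[0,0,-0.1],[0,0,-0.3],[0,0,-0.5],[0,0,-0.7],[0,0,-0.8],[0,0,-0.9],[0,0,-0.9],[0,0,-0.9]],"rot":[[0,0,0.14],[0,0,0.28],[0,0,0.42],[0,0,0.56],[0,0,0.7],[0,0,0.84],[0,0,0.9],[0,0,0.9]],"jaw":[10,10,10,10,10,10,10,10]}'
python3 - <<'E'
from h import *
def cen(fn,box):
    im=cv2.imread(fn).astype(float); x0,y0,x1,y1=box; c=im[y0:y1,x0:x1]
    w=np.clip((c[...,2]-c[...,0])-40,0,None); yy,xx=np.mgrid[y0:y1,x0:x1]; return (w*xx).sum()/w.sum(),(w*yy).sum()/w.sum(),w.sum()/w.max()
for fn,cam,box in(('raw_side.png','side',(348,284,366,301)),('raw_y0.png','side',(348,284,366,301)),('raw_y2.png','side',(348,284,366,301)),('raw_top.png','top',(400,222,416,239))):
    u,v,n=cen('pics/'+fn,box); print(fn,u,v,n,px2w(cam,u,v,.0785).round(4), px2w(cam,u-1.02,v+.83,.0785).round(4) if cam=='side' else '')
E
```

```text
time: 8.4
ee_pos: [0.4618, -0.1937, 0.3477]
eef_rot: [0.707, 0.707, 0.005, 0.001]
ft_force: [-0.4, 0.4, -1.8]
width: 0.0253
raw_side.png 356.8928195092579 292.4243564654524 40.50609756097561 [ 0.5436 -0.1174  0.0785] [ 0.5414 -0.1179  0.0785]
raw_y0.png 356.90036699741745 292.4017942095963 41.100558659217874 [ 0.5436 -0.1173  0.0785] [ 0.5414 -0.1179  0.0785]
raw_y2.png 356.90105234385675 292.4038540385404 40.87709497206704 [ 0.5436 -0.1173  0.0785] [ 0.5414 -0.1179  0.0785]
raw_top.png 407.3471586318341 230.0676003231888 26.905797101449274 [ 0.5422 -0.1164  0.0785]
```

```bash

python3 -m inch '{"translation":[[0.2,0.2,-0.4],[0.4,0.4,-0.8],[0.4,0.4,-0.9]],"rot":[[0,0,0],[0,0,0],[0,0,0]],"jaw":[10,10,10]}'
python3 -m inch '{"translation":[[0.2,0.18,-0.4],[0.38,0.36,-0.8],[0.38,0.36,-0.85],[0.38,0.36,-0.85],[0.38,0.36,-0.85]],"rot":[[0,0,0],[0,0,0],[0,0,0],[0,0,0],[0,0,0]],"jaw":[10,10,10,10,10]}'
python3 sn.py 5
python3 - <<'E'
from h import *
im=cv2.imread('pics/raw_y5.png')[225:325,300:420]
cv2.imwrite('pics/s5.png',cv2.resize(im,None,fx=6,fy=6,interpolation=cv2.INTER_CUBIC))
s=r.read_state(); R=Ro.from_quat(s['eef_rot']).as_matrix(); n=R@[-.00094,.00148,.0755]+s['ee_pos']; print('nose',n.round(4),np.add(w2px('side',n),[1.02,-.83]),s['ft_force'])
E
```

```text
time: 8.7
ee_pos: [0.5023, -0.1494, 0.2535]
eef_rot: [0.705, 0.709, 0.003, -0.001]
ft_force: [-0.1, 0.2, -2.5]
width: 0.0255
time: 9.2
ee_pos: [0.5406, -0.1147, 0.1699]
eef_rot: [0.706, 0.708, 0.003, -0.0]
ft_force: [0.0, 0.1, -1.8]
width: 0.0252
[ 0.54063053 -0.11468063  0.16991358] [1.    0.004] 0.28543326156280474
nose [ 0.5427 -0.1152  0.0948] [357.13157475 285.09578071] [ 0.77146102  0.3858017  -1.62093487]
```

View pics/s5.png

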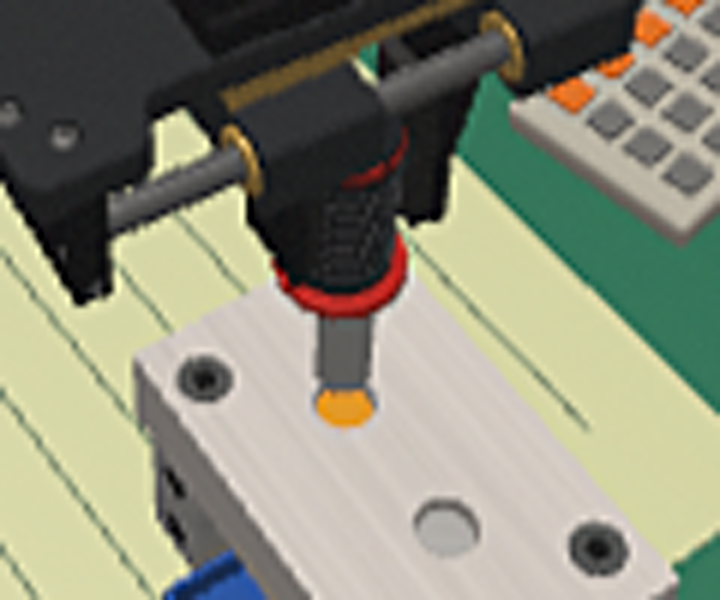

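Picture 9: the rod midline (column ≈344 in the crop) lines up with the brass hole at (345,407), and the nose is about 14 mm above the plate. I'll shift 2.6 mm in −y, then descend gently while reading the force.

```bash

python3 -m inch '{"translation":[[-0.004,-0.02,-0.05],[-0.006,-0.026,-0.1],[-0.006,-0.026,-0.1],[-0.006,-0.026,-0.1]],"rot":[[0,0,0],[0,0,0],[0,0,0],[0,0,0]],"jaw":[10,10,10,10]}'
python3 -m inch '{"translation":[[0,0,-0.01],[0,0,-0.02],[0,0,-0.02]],"rot":[[0,0,0],[0,0,0],[0,0,0]],"jaw":[10,10,10]}'
python3 -m inch '{"translation":[[0,0,-0.005],[0,0,-0.01],[0,0,-0.01]],"rot":[[0,0,0],[0,0,0],[0,0,0]],"jaw":[10,10,10]}'
```

```text
time: 9.65
ee_pos: [0.5401, -0.1174, 0.1603]
eef_rot: [0.706, 0.708, 0.004, 0.0]
ft_force: [-0.0, -0.8, -2.4]
width: 0.0249
time: 9.95
ee_pos: [0.54, -0.1173, 0.1582]
eef_rot: [0.706, 0.708, 0.004, 0.0]
ft_force: [-1.2, 0.1, -2.4]
width: 0.0249
time: 10.25
ee_pos: [0.54, -0.1173, 0.1571]
eef_rot: [0.706, 0.708, 0.004, -0.0]
ft_force: [0.2, -0.5, -2.0]
width: 0.0256
```

```bash

python3 -m inch '{"translation":[[0.002,0.002,0],[0.004,0.004,0],[0.004,0.004,0]],"rot":[[-0.003,0.003,0],[-0.0055,0.0055,0],[-0.0055,0.0055,0]],"jaw":[10,10,10]}'
python3 -m inch '{"translation":[[0,0,-0.005],[0,0,-0.01],[0,0,-0.01]],"rot":[[0,0,0],[0,0,0],[0,0,0]],"jaw":[10,10,10]}'
python3 -m inch '{"translation":[[0,0,-0.005],[0,0,-0.01],[0,0,-0.01]],"rot":[[0,0,0],[0,0,0],[0,0,0]],"jaw":[10,10,10]}'
python3 - <<'E'
from h import *
s=r.read_state(); R=Ro.from_quat(s['eef_rot']).as_matrix(); print(R[:,2],R@[-.00094,.00148,.0755]+s['ee_pos'],s['ft_force'])
E
```

```text
time: 10.55
ee_pos: [0.5405, -0.1167, 0.1571]
eef_rot: [0.706, 0.708, -0.0, -0.0]
ft_force: [0.2, -0.3, -1.6]
width: 0.025
time: 10.85
ee_pos: [0.5407, -0.1167, 0.1563]
eef_rot: [0.706, 0.708, -0.0, 0.0]
ft_force: [-0.2, -0.1, 0.9]
width: 0.0249
time: 11.15
ee_pos: [0.5409, -0.1165, 0.1552]
eef_rot: [0.706, 0.708, 0.0, 0.0]
ft_force: [1.8, 1.0, -0.9]
width: 0.0251
[ 4.18391658e-04 -1.87914095e-04 -9.99999895e-01] [ 0.54243967 -0.11745308  0.07974944] [ 1.75360871  1.04812797 -0.88975369]
```

```bash

python3 -m inch '{"translation":[[0,0,-0.005],[0,0,-0.01],[0,0,-0.01]],"rot":[[0,0,0],[0,0,0],[0,0,0]],"jaw":[10,10,10]}'
python3 -m inch '{"translation":[[0,0,-0.005],[0,0,-0.005]],"rot":[[0,0,0],[0,0,0]],"jaw":[10,10]}'
```

```text
time: 11.45
ee_pos: [0.5409, -0.1164, 0.154]
eef_rot: [0.706, 0.709, 0.0, 0.0]
ft_force: [0.6, 1.0, -2.5]
width: 0.0253
time: 11.65
ee_pos: [0.5409, -0.1163, 0.1534]
eef_rot: [0.706, 0.709, 0.0, 0.0]
ft_force: [1.1, 0.9, -2.1]
width: 0.025
```

The nose is about 3 mm below the top face with no vertical load, so it has entered the bore. I'm continuing towards the pin.

```bash

python3 -m inch '{"translation":[[0,0,-0.005],[0,0,-0.01],[0,0,-0.01]],"rot":[[0,0,0],[0,0,0],[0,0,0]],"jaw":[10,10,10]}'
python3 -m inch '{"translation":[[0,0,-0.005],[0,0,-0.01],[0,0,-0.01]],"rot":[[0,0,0],[0,0,0],[0,0,0]],"jaw":[10,10,10]}'
python3 -m inch '{"translation":[[0,0,-0.005],[0,0,-0.01],[0,0,-0.01]],"rot":[[0,0,0],[0,0,0],[0,0,0]],"jaw":[10,10,10]}'
```

```text
time: 11.95
ee_pos: [0.541, -0.1163, 0.1524]
eef_rot: [0.706, 0.709, 0.0, 0.0]
ft_force: [1.7, 1.2, -1.5]
width: 0.0253
time: 12.25
ee_pos: [0.541, -0.1163, 0.1515]
eef_rot: [0.706, 0.709, 0.0, 0.0]
ft_force: [1.1, 0.4, 0.4]
width: 0.0252
time: 12.55
ee_pos: [0.5414, -0.1165, 0.1512]
eef_rot: [0.706, 0.708, 0.0, 0.001]
ft_force: [-0.5, 0.6, 6.5]
width: 0.0253
```

Contact with the pin at nose z ≈ 0.076, as expected. I'll press steadily.

```bash

python3 -m inch '{"translation":[[0,0,-0.008],[0,0,-0.012],[0,0,-0.016],[0,0,-0.02]],"rot":[[0,0,0],[0,0,0],[0,0,0],[0,0,0]],"jaw":[10,10,10,10]}'
python3 -m inch '{"translation":[[0,0,-0.008],[0,0,-0.012],[0,0,-0.016],[0,0,-0.02]],"rot":[[0,0,0],[0,0,0],[0,0,0],[0,0,0]],"jaw":[10,10,10,10]}'
```

```text
time: 12.95
ee_pos: [0.5415, -0.1167, 0.15]
eef_rot: [0.706, 0.708, 0.001, 0.001]
ft_force: [-2.9, 1.2, 9.4]
width: 0.0251
time: 13.35
ee_pos: [0.5415, -0.1168, 0.1489]
eef_rot: [0.706, 0.708, 0.001, 0.0]
ft_force: [-2.9, 2.2, 9.2]
width: 0.025
```

The pin is moving at about 11 N. I'll continue with slight lateral relief.

```bash

python3 -m inch '{"translation":[[-0.002,0.001,-0.01],[-0.003,0.002,-0.016],[-0.003,0.002,-0.022],[-0.003,0.002,-0.028],[-0.003,0.002,-0.034],[-0.003,0.002,-0.04]],"rot":[[0,0,0],[0,0,0],[0,0,0],[0,0,0],[0,0,0],[0,0,0]],"jaw":[10,10,10,10,10,10]}'
python3 -m inch '{"translation":[[0,0,-0.01],[0,0,-0.016],[0,0,-0.022],[0,0,-0.028],[0,0,-0.034],[0,0,-0.04]],"rot":[[0,0,0],[0,0,0],[0,0,0],[0,0,0],[0,0,0],[0,0,0]],"jaw":[10,10,10,10,10,10]}'
```

```text
time: 13.95
ee_pos: [0.5414, -0.1167, 0.1458]
eef_rot: [0.706, 0.708, 0.001, 0.001]
ft_force: [-2.8, 1.6, 10.7]
width: 0.0253
time: 14.55
ee_pos: [0.5415, -0.1168, 0.1426]
eef_rot: [0.706, 0.708, 0.002, 0.0]
ft_force: [-3.8, 1.4, 10.0]
width: 0.025
```

```bash

python3 -m inch '{"translation":[[-0.002,0.001,-0.01],[-0.004,0.002,-0.018],[-0.004,0.002,-0.026],[-0.004,0.002,-0.034],[-0.004,0.002,-0.042],[-0.004,0.002,-0.05],[-0.004,0.002,-0.058]],"rot":[[0,0,0],[-0.002,0.002,0],[-0.002,0.002,0],[-0.002,0.002,0],[-0.002,0.002,0],[-0.002,0.002,0],[-0.002,0.002,0]],"jaw":[10,10,10,10,10,10,10]}'
python3 -m inch '{"translation":[[-0.002,0.001,-0.01],[-0.003,0.002,-0.018],[-0.003,0.002,-0.026],[-0.003,0.002,-0.034],[-0.003,0.002,-0.042],[-0.003,0.002,-0.05]],"rot":[[0,0,0],[0,0,0],[0,0,0],[0,0,0],[0,0,0],[0,0,0]],"jaw":[10,10,10,10,10,10]}'
```

```text
time: 15.25
ee_pos: [0.5414, -0.1167, 0.1378]
eef_rot: [0.706, 0.708, 0.001, 0.001]
ft_force: [-2.1, 1.3, 10.1]
width: 0.0249
time: 15.85
ee_pos: [0.5414, -0.1166, 0.1337]
eef_rot: [0.706, 0.708, 0.001, 0.001]
ft_force: [-2.6, 3.1, 9.1]
width: 0.025
```

```bash

python3 -m inch '{"translation":[[0,0.001,-0.01],[-0.002,0.002,-0.018],[-0.002,0.002,-0.026],[-0.002,0.002,-0.034],[-0.002,0.002,-0.042],[-0.002,0.002,-0.05]],"rot":[[0,0,0],[0,0,0],[0,0,0],[0,0,0],[0,0,0],[0,0,0]],"jaw":[10,10,10,10,10,10]}'
python3 -m inch '{"translation":[[0,0,-0.008],[0,0,-0.014],[0,0,-0.02],[0,0,-0.026]],"rot":[[0,0,0],[0,0,0],[0,0,0],[0,0,0]],"jaw":[10,10,10,10]}'
```

```text
time: 16.45
ee_pos: [0.5415, -0.1163, 0.1293]
eef_rot: [0.706, 0.708, 0.001, 0.001]
ft_force: [0.7, 1.9, 3.3]
width: 0.025
time: 16.85
ee_pos: [0.5414, -0.1162, 0.1265]
eef_rot: [0.706, 0.708, 0.001, 0.001]
ft_force: [1.1, 1.2, -0.6]
width: 0.0252
```

The load has vanished, so the pin is free. I'll dwell briefly, then draw the drift straight up.

```bash

python3 -m inch '{"translation":[[0,0,-0.005],[0,0,-0.005],[0,0,-0.005],[0,0,-0.005]],"rot":[[0,0,0],[0,0,0],[0,0,0],[0,0,0]],"jaw":[10,10,10,10]}'
python3 -m inch '{"translation":[[0,0,0.05],[0,0,0.1],[0,0,0.15],[0,0,0.2],[0,0,0.25],[0,0,0.3]],"rot":[[0,0,0],[0,0,0],[0,0,0],[0,0,0],[0,0,0],[0,0,0]],"jaw":[10,10,10,10,10,10]}'
python3 -m inch '{"translation":[[0,0,0.1],[0,0,0.2],[0,0,0.35],[0,0,0.5],[0,0,0.7],[0,0,0.7]],"rot":[[0,0,0],[0,0,0],[0,0,0],[0,0,0],[0,0,0],[0,0,0]],"jaw":[10,10,10,10,10,10]}'
python3 - <<'E'
from h import *
a=eyes.camera('side')[170:360,290:440]
cv2.imwrite('pics/s6.png',cv2.resize(a,None,fx=3,fy=3,interpolation=cv2.INTER_CUBIC))
s=r.read_state(); R=Ro.from_quat(s['eef_rot']).as_matrix(); print(s['ee_pos'],R[:,2].round(4),s['ft_force'])
E
```

```text
time: 17.25
ee_pos: [0.5413, -0.1162, 0.1259]
eef_rot: [0.706, 0.708, 0.001, 0.001]
ft_force: [1.5, 2.2, -3.4]
width: 0.0249
time: 17.85
ee_pos: [0.5413, -0.1164, 0.1564]
eef_rot: [0.706, 0.708, 0.001, 0.001]
ft_force: [0.4, 0.4, -2.6]
width: 0.0248
time: 18.45
ee_pos: [0.5427, -0.1168, 0.2297]
eef_rot: [0.706, 0.708, 0.003, 0.002]
ft_force: [0.7, -0.2, -1.8]
width: 0.025
[ 0.54206024 -0.11655081  0.22799182] [ 5.6e-03  9.0e-04 -1.0e+00] [ 0.14197256 -0.15673762 -2.33079431]
```

View pics/s6.png

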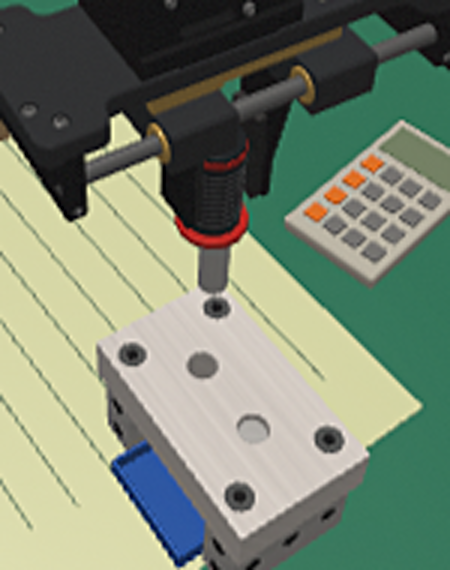

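Picture 10: the brass bore at (202,364) is empty, and the steel pin is still at (253,430). Now I'll carry the drift back to its recorded pick pose, TCP (0.5157, 0.1921, 0.0805).

```bash

python3 -m inch '{"translation":[[-0.04,0.4,0],[-0.09,0.8,0],[-0.09,1,0]],"rot":[[0,0,0],[0,0,0],[0,0,0]],"jaw":[10,10,10]}' >/dev/null
python3 -m inch '{"translation":[[-0.04,0.4,0],[-0.09,0.8,0],[-0.09,1,0]],"rot":[[0,0,0],[0,0,0],[0,0,0]],"jaw":[10,10,10]}' >/dev/null
python3 -m inch '{"translation":[[-0.04,0.4,0],[-0.09,0.8,0],[-0.09,0.95,0],[-0.09,0.95,0],[-0.09,0.95,0],[-0.09,0.95,0]],"rot":[[0,0,0],[0,0,0],[0,0,0],[0,0,0],[0,0,0],[0,0,0]],"jaw":[10,10,10,10,10,10]}'
python3 -c "
from h import *
s=r.read_state(); print(s['ee_pos'],Ro.from_quat(s['eef_rot']).as_matrix().round(4))"
```

```text
time: 19.7
ee_pos: [0.5132, 0.1844, 0.2261]
eef_rot: [0.704, 0.71, 0.002, 0.0]
ft_force: [1.1, -0.0, -2.0]
width: 0.0249
[0.51316486 0.18439945 0.22609958] [[-0.0083  1.      0.0023]
 [ 1.      0.0083  0.0022]
 [ 0.0022  0.0023 -1.    ]]
```

```bash

python3 -m inch '{"translation":[[0.025,0.077,0],[0.025,0.077,-0.3],[0.025,0.077,-0.6],[0.025,0.077,-0.8],[0.025,0.077,-0.8],[0.025,0.077,-0.8]],"rot":[[0,0,0],[-0.002,0.002,0],[-0.002,0.002,0],[-0.002,0.002,0],[-0.002,0.002,0],[-0.002,0.002,0]],"jaw":[10,10,10,10,10,10]}'
python3 - <<'E'
from h import *
a=eyes.camera('side')[130:250,200:350]
cv2.imwrite('pics/s7.png',cv2.resize(a,None,fx=5,fy=5,interpolation=cv2.INTER_CUBIC))
E
```

```text
time: 20.3
ee_pos: [0.5161, 0.1918, 0.1467]
eef_rot: [0.704, 0.71, 0.0, 0.0]
ft_force: [-0.2, -0.1, -2.4]
width: 0.0249
```

View pics/s7.png

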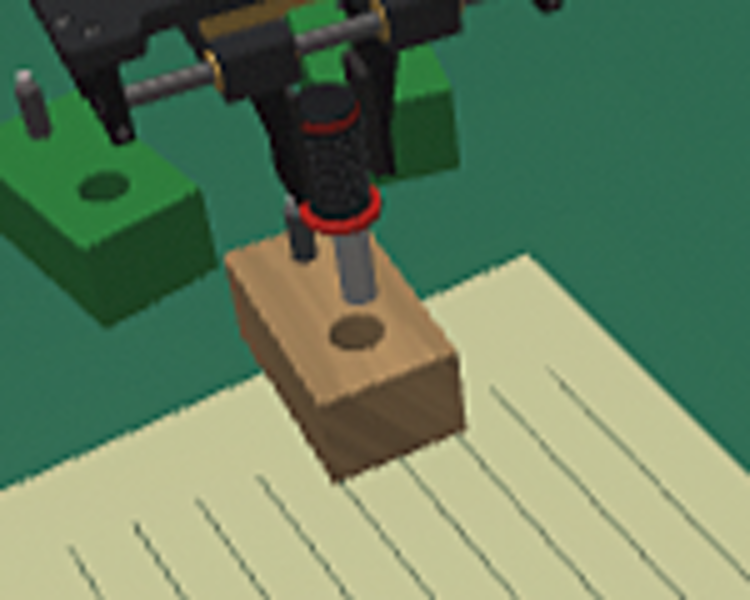

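Picture 11: the nose at (357,300) hangs directly over the hole at (357,331). I'll lower it in steps.

```bash

python3 -m inch '{"translation":[[0,0,-0.1],[0,0,-0.15],[0,0,-0.2],[0,0,-0.25]],"rot":[[0,0,0],[0,0,0],[0,0,0],[0,0,0]],"jaw":[10,10,10,10]}'
python3 -m inch '{"translation":[[0,0,-0.1],[0,0,-0.2],[0,0,-0.3],[0,0,-0.36],[0,0,-0.36]],"rot":[[0,0,0],[0,0,0],[0,0,0],[0,0,0],[0,0,0]],"jaw":[10,10,10,10,10]}'
python3 -m inch '{"translation":[[0,0,-0.01],[0,0,-0.02],[0,0,-0.02]],"rot":[[0,0,0],[0,0,0],[0,0,0]],"jaw":[10,10,10]}'
```

```text
time: 20.75
ee_pos: [0.5165, 0.1921, 0.122]
eef_rot: [0.704, 0.71, 0.001, 0.0]
ft_force: [-0.5, -0.1, -1.7]
width: 0.0251
time: 21.25
ee_pos: [0.5159, 0.1918, 0.0848]
eef_rot: [0.704, 0.71, -0.0, 0.0]
ft_force: [-0.7, -0.8, -2.2]
width: 0.0251
time: 21.55
ee_pos: [0.516, 0.1919, 0.083]
eef_rot: [0.704, 0.71, 0.0, 0.0]
ft_force: [0.4, 0.7, -1.8]
width: 0.0252
```

```bash

python3 -m inch '{"translation":[[0,0,-0.01],[0,0,-0.02],[0,0,-0.02]],"rot":[[0,0,0],[0,0,0],[0,0,0]],"jaw":[10,10,10]}'
python3 -m inch '{"translation":[[0,0,-0.005],[0,0,-0.01],[0,0,-0.01]],"rot":[[0,0,0],[0,0,0],[0,0,0]],"jaw":[10,10,10]}'
```

```text
time: 21.85
ee_pos: [0.516, 0.1919, 0.081]
eef_rot: [0.704, 0.71, 0.0, 0.0]
ft_force: [0.7, 0.5, -2.6]
width: 0.0252
time: 22.15
ee_pos: [0.516, 0.192, 0.0805]
eef_rot: [0.704, 0.71, 0.0, 0.0]
ft_force: [-3.1, -0.6, 4.7]
width: 0.0252
```

The drift is seated: contact came at z = 0.0805, the same as at the pick. Now release, retreat and check.

```bash

python3 -m inch '{"translation":[[0,0,0],[0,0,0],[0,0,0],[0,0,0],[0,0,0],[0,0,0]],"rot":[[0,0,0],[0,0,0],[0,0,0],[0,0,0],[0,0,0],[0,0,0]],"jaw":[54,54,54,54,54,54]}'
python3 -m inch '{"translation":[[0,0,0.1],[0,0,0.3],[0,0,0.6],[0,0,1],[0,0,1],[0,0,1]],"rot":[[0,0,0],[0,0,0],[0,0,0],[0,0,0],[0,0,0],[0,0,0]],"jaw":[54,54,54,54,54,54]}'
python3 - <<'E'
from h import *
a=eyes.camera('side'); b=cv2.imread('pics/raw_side.png')
x=np.hstack([a[140:350,220:420],b[140:350,220:420]])
cv2.imwrite('pics/s8.png',cv2.resize(x,None,fx=2,fy=2,interpolation=cv2.INTER_CUBIC))
E
```

```text
time: 22.75
ee_pos: [0.516, 0.192, 0.0804]
eef_rot: [0.704, 0.71, 0.0, 0.0]
ft_force: [0.2, -0.1, -0.0]
width: 0.0534
time: 23.35
ee_pos: [0.5165, 0.1922, 0.1817]
eef_rot: [0.704, 0.71, 0.001, 0.0]
ft_force: [0.1, 0.0, -0.9]
width: 0.0541
```

View pics/s8.png

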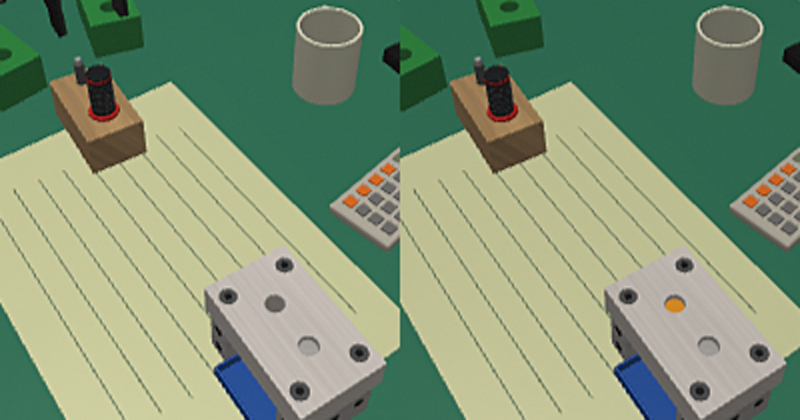

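The now/start comparison (picture 12) shows the drift standing in the stand as it did at the start. The brass bore is empty, the steel pin is in place, and the mug and calculator have not moved.

```bash
python3 -c "
from h import *
print(r.close_job())"
```

```text
the job is handed in; nothing more can be done
None
```

I pushed the brass pin out of its bore with the drift, put the drift back in its hole in the stand, and handed the job in at about 23 s of the 72 s allowed.

**What I did:** I worked out the rod's offset by viewing the drift from the side camera at three yaw angles. It entered the bore on the first try and met the pin at the expected depth. I then pressed at about 10–13 N until the load vanished with the nose at the underside.

**Last checks:**
- **Brass pin:** its bore is visibly empty. I did not see the pin itself in the tray, because the plate hides it. That it dropped clear rests on the lost load and the empty bore.
- **Drift:** it seated at the same height as when I picked it up, and looks the same in the stand as at the start.
- **Steel pin, mug and calculator:** they look unmoved in the start-and-end comparison.
- **Stapler:** it was outside that final crop and I did not re-check it. The arm never went near it.
- **Forces:** the highest vertical force I read was about 11 N (13 N allowing for the drift's weight). I only read forces at the end of each move, so brief peaks in between would not show.
- **Camera disagreement:** early on, the wrist camera disagreed with the other two by 4–8 mm in y. I chose a value in between, and the grasp confirmed it was good enough.

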